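Open the latched gauge case

ROBOT

A 6-joint arm with a two-finger parallel gripper is mounted at the origin on a cart in front of the work surface, level with it; the furniture and walls round the work are solid. World frame = base frame: x ahead of the robot, y to its left, z up, the work surface at z = 0. Lengths are in mm, angles in degrees, forces in N, time in s.
With the tool pointing down it reaches from about 350 to 850 mm from the base axis. Payload 8.1 kg.
Tool frame: the origin (TCP) lies at the very end of the fingers, on their centre line; the grasp point (between the pads) lies 19 mm behind it; x points along the fingers, y is the direction in which the jaws open and shut, and the axes are right-handed (so a half turn about x gives the same grasp; the last joint's range is limited). The gripper opens to 85 mm and grips with 20 to 120 N. Pads are 22 mm wide; open, the fingers measure 114 mm over their backs; the gripper's body (76 mm by 85 mm) begins 54 mm behind the grasp point. The pads swing forward as they close: fully open they stand 13 mm farther back than shut.
Start: joints at [71.654, 7.471, 85.268, -0, 87.261, -4.893], TCP at [139.567, 583.546, 231.292] pointing down, gripper open.
Joint ranges: [-169.43, 169.43], [-51.17, 129.36], [1.28, 143.12], [-76.62, 256.62], [0, 156.53], [-152.29, 152.29]. Speed limits (degrees/s): [136.94, 136.94, 159.86, 180, 180, 180].

INTERFACE

Orientations are given as [roll, pitch, yaw] about the fixed x, y, z axes, in that order (R = Rz(yaw) Ry(pitch) Rx(roll)).
In Python, from bench import sensors, snapshot, r gives the robot as it stands. The module is installed in compiled form; this text tells all that it offers.
- The arm moves only by the tool drive_tool, never from a script. Its argument "moves" is one flat list of numbers, 6 for each row, row after row: the shift along the tool's x, y, z in cm, then the turn, a rotation vector about the tool's x, y, z in degrees. In form: [tx, ty, tz, wx, wy, wz, tx, ty, tz, wx, wy, wz, ...]. A call has 1 to 20 rows; each row shifts and turns the commanded pose from where the row before left it, along the tool's axes as they then stand; what a row does not reach is not made up. A row lasts 1/12 s, in which the tool goes at most 41.7 mm and 7.16 degrees, less where a joint would pass 70% of its speed; a pose out of reach is approached as far as the arm can. A call with a gripper value outside its range is refused whole. "hand" is the finger opening in cm, from 0 to 8.54, set as the call begins (left out, the last holds). The fingers move at their own pace and stop on an object; "grip_force" is the grip in N (left out, the last holds). Time passes only in rows, so rows that do not move let the fingers close. It gives the time, the measured TCP pose, the force and the opening at its end, in the units of the state.
- sensors.sense(): the state, without advancing time (a new reading comes with each control period).
- snapshot(name): name is "side" or "top" or "wrist"; returns a dict with "image" (384x512x3 uint8, red, green, blue), "z_map" (384x512 float32, mm along the optical axis (not along the pixel's ray), 0 where there is no reading), "camera_matrix" (3x3 intrinsics, pixels), "eye" and "orientation" of the camera in the world; the wrist camera has in their place "mount" (4x4, takes a point from camera to tool coordinates, whose origin is the TCP and whose axes are the tool frame's). Camera axes: x right, y down, z forward; pixel columns grow to the right and rows downward; lengths in mm; the calibration is good to about 2 mm. A picture is of the moment at which its call begins: read the wrist's pose just before it.
- r.hand_in(): hands the job in, once; it reports no verdict.
The state is a dict: "time": time; "joint_pos": joint angles; "qd": joint speeds; "joint_efforts": joint torques, N m; "tool_pos": TCP position; "tcp_rot": TCP orientation; "ft_force": force on the tool from outside, world axes, zero at the start; "wrist_torque": the same for the moment, N m; "finger_gap": finger opening in mm.
Only numpy, scipy, OpenCV 4.12 (cv2) and the standard library are available. Lean on these libraries where they do the work, as an engineer would, in place of code of your own. Each camera call takes 0.05 s, during which the arm holds its last target.

TASK

Open the green gauge case: lift the black paddle on its lid to draw the hidden pawl, then swing the lid up and over until it rests against the rubber head of the stop post behind it, and leave it there. Do not heave on the lid while the pawl still holds it, bring it gently to bear on the stop, and leave the other things on the bench where they are.

Things in the scene. Friction and masses are not known exactly. Their poses are not given: they have to be found in the camera images.
- case: green steel gauge case, 150 deep (x) x 220 wide (y) x 95 high with its lid shut, fixed to the bench; origin at the centre of its underside; +x points from its front (paddle side) to its back (hinge side), y along the hinge line, z up. Under the lid the pawl sticks out 15, within 15 of the middle, near the front edge; the rest of the underside is flat
- lid_hinge (a point): middle of the lid's hinge line, on the top of the case's back edge: 75 behind the case's centre, 85 above the bench
- lid (a joint): lid angle, rad: 0 shut, grows as the front edge rises, 1.57 upright, limit 2.2. Panel 10 thick, underside at hinge height, 150 deep, 226 wide, lid edge 152 from the hinge line, 0.5 kg, on a stiff friction hinge (0.75 N m) that holds it at any angle; pulled at the paddle's grip bar it takes about 10 N to raise at first, about 6 N when upright
- paddle (a joint): paddle angle, rad: 0 down, 0.8 fully up on its stop; lid shut, lifting turns the same way as the lid opens. Sprung (2 to 4 N at the bar), falls back if let go. Draws the pawl, which comes clear unseen somewhere between 0.15 and 0.55, differing each time; pulled up on before that, the lid stays locked. Need not stay lifted once the lid is up a few degrees
- paddle_bar (a point): centre of the paddle's black grip bar: round, 14 in diameter, 36 long along the case's y, flat ends free for pinching; 24 above the lid's top with the paddle down. A plate 28 wide runs from it back to the pivot. As the paddle lifts, the bar rises and moves towards the hinge
- stop_post: dark steel post 16x24, 171 high, on a foot plate 60x50, fixed 155 behind the case's centre and 85 towards case -y; origin: centre of its underside, axes as the case's. A screw 155 above the bench points at the case and ends in a black rubber ball, 20 in diameter, its setting unknown: the lid's top meets it between 1.6 and 2.0 rad. Find it by feel; it bears 35 N, about 16 N at the lid's edge
- magnet_clip: bystander: white magnetic clip, 42x36x16, lying on the bench; origin at the centre of its underside
- foam_profile: bystander: flat off-white foam edge profile, 137x98x24; origin at the centre of its underside
- lot_stamp: bystander: hand stamp with a brown handle, 25x34x64, standing; origin at the centre of its underside
- ink_pad: bystander: dark blue ink pad, 58x88x11; origin at the centre of its underside
- screwdriver: bystander: red-handled screwdriver, 27x190x25, lying; origin at the centre of its underside
- tape_2: bystander: small roll of black tape, 62x59x19, lying flat; origin at the centre of its underside
- battery_1: bystander: small red and white battery cell, 15x50x15, lying; origin at the centre of its underside
- paddle_pivot (a point): middle of the paddle's pivot axis (along the case's y), carried by the lid: lid shut, it lies 80 in front of the hinge line and 18 above it; with the paddle down the bar is 50 farther forward and 16 higher than the pivot

How it is judged:
By the outcome, as a careful person would: the job done as asked, in the order asked, and still so for the second after the job is handed in, with the robot touching nothing.
It also fails if it takes over 58 s, if anything falls off the work surface, if the arm or the gripper's body presses on something with over 40 N, if the wrist force passes 120 N, or if a joint passes its speed limit or range.

## Working session

There is one attempt and no reset: what is moved stays moved. The work goes in short steps, Python scripts to look and compute and a tool call to move; the robot and the scene stay as the last step left them, time stands still between calls to the robot, and variables do not carry over. Pictures are saved under pics/ and viewed, and the job is handed in when it is done.

Besides the shell and the picture viewer there is one more tool, called after ">>>" by a JSON object that holds its "api" and its "payload", one argument or row to a line. drive_tool: Moves the arm, as the interface text tells. Its arguments: {"type":"object","properties":{"moves":{"type":"array","items":{"type":"number"}},"hand":{"type":"number"},"grip_force":{"type":"number"}},"required":["moves"]}

```bash
ls; mkdir -p pics; python3 - <<'E'
from bench import sensors, snapshot, r
import numpy as np, cv2
print(sensors.sense())
for n in ["side","top","wrist"]:
    s=snapshot(n); cv2.imwrite(f"pics/{n}0.png",s["image"][:,:,::-1]); np.savez(f"{n}0.npz",**s)
    print(n,s["camera_matrix"].tolist(),s.get("eye"),s.get("orientation"),s.get("mount"))
E
```

```text
pics
{'time': 0.0, 'joint_pos': array([ 7.16545455e+01,  7.51319752e+00,  8.53290642e+01, -3.84332393e-04,
        8.72616142e+01, -4.89398716e+00]), 'qd': array([-0.00660859, -0.00056224, -0.02648949,  0.11071969,  0.06402133,
       -0.00408808]), 'joint_efforts': array([ 1.97260670e-03, -5.69417453e+01, -5.00538719e+01, -1.43492643e-04,
        1.51829881e-02, -3.48554261e-05]), 'tool_pos': array([139.39096267, 583.0236954 , 230.26641029]), 'tcp_rot': array([ -94.68225915,   89.89612335, -108.13370782]), 'ft_force': array([-0.21716316,  0.26731179,  0.73875972]), 'wrist_torque': array([-0.03265829,  0.03687671,  0.05662472]), 'finger_gap': 85.45093512960992}
side [[451.14132719344883, 0.0, 257.4062027414594], [0.0, 451.14132719344883, 197.10328807219554], [0.0, 0.0, 1.0]] [ 250.81709124 -878.33203531  694.65777905] [-120.51959527   -0.60739092  -15.47106446] None
top [[484.03855493851233, 0.0, 252.26492452928323], [0.0, 484.03855493851233, 190.43465494938226], [0.0, 0.0, 1.0]] [ 260.43125261   88.42160523 1237.8061497 ] [-1.67448782e+02 -9.33469330e-03 -9.35261241e+01] None
wrist [[283.5897241536469, 0.0, 254.80690314868662], [0.0, 283.5897241536469, 192.34693819791696], [0.0, 0.0, 1.0]] None None [[ 4.03787102e-04 -2.83015442e-01  9.59115268e-01 -1.42872887e+02]
 [ 9.99999867e-01  4.21605654e-04 -2.96592231e-04  4.97379134e-01]
 [-3.20428239e-04  9.59115260e-01  2.83015575e-01 -7.20906182e+01]
 [ 0.00000000e+00  0.00000000e+00  0.00000000e+00  1.00000000e+00]]
```

View pics/side0.png

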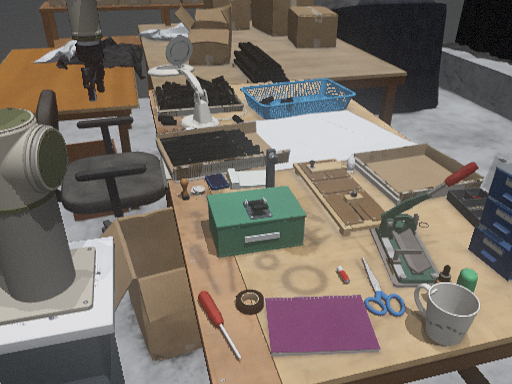

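View pics/top0.png

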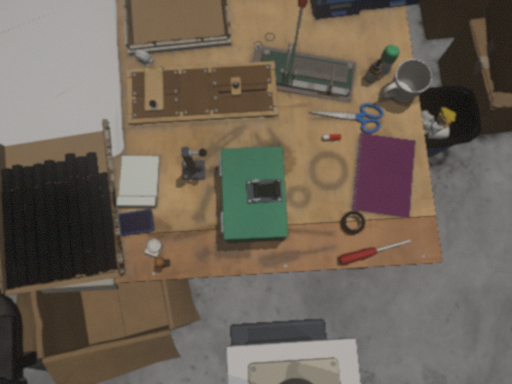

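View pics/wrist0.png

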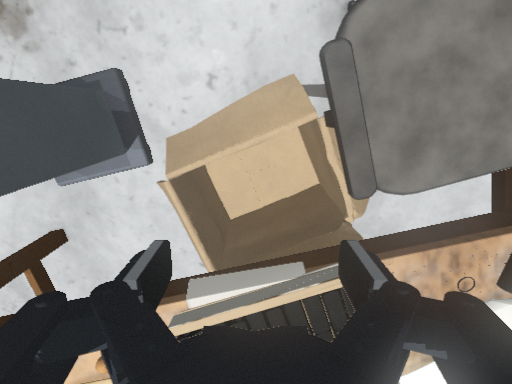

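```bash
cat > h.py <<'E'
import numpy as np, cv2
from scipy.spatial.transform import Rotation as R
def load(n): return dict(np.load(n+".npz",allow_pickle=True))
def world(s):
    K=s["camera_matrix"];z=s["z_map"];v,u=np.mgrid[:z.shape[0],:z.shape[1]]
    P=np.stack([(u-K[0,2])/K[0,0]*z,(v-K[1,2])/K[1,1]*z,z],-1)
    return P@R.from_euler("xyz",s["orientation"],degrees=True).as_matrix().T+s["eye"]
def plane(s,uv,h):
    K=s["camera_matrix"];uv=np.atleast_2d(uv).astype(float)
    d=np.c_[(uv[:,0]-K[0,2])/K[0,0],(uv[:,1]-K[1,2])/K[1,1],np.ones(len(uv))]@R.from_euler("xyz",s["orientation"],degrees=True).as_matrix().T
    return s["eye"]+d*((h-s["eye"][2])/d[:,2])[:,None]
E
python3 - <<'E'
from h import *
for n in ["top0","side0"]:
    s=load(n);W=world(s);im=s["image"]
    hsv=cv2.cvtColor(im,cv2.COLOR_RGB2HSV)
    g=cv2.inRange(hsv,(65,90,40),(90,255,255))>0
    print(n,"bench z",np.median(W[...,2][(abs(W[...,0]-600)<200)&(abs(W[...,1])<200)]))
    m=g&(abs(W[...,2]-95)<8)
    m=cv2.morphologyEx(m.astype(np.uint8),cv2.MORPH_OPEN,np.ones((3,3)))
    k,l,st,_=cv2.connectedComponentsWithStats(m);i=1+np.argmax(st[1:,4]);m=l==i
    P=W[m];print(P.mean(0),P.min(0),P.max(0),st[i])
    c=cv2.findContours(m.astype(np.uint8),cv2.RETR_EXTERNAL,cv2.CHAIN_APPROX_NONE)[0][0][:,0]
    q=plane(s,cv2.boxPoints(cv2.minAreaRect(c)),95); print(q.round(1),q.mean(0))
    rr=cv2.minAreaRect(plane(s,c,95)[:,:2].astype(np.float32));print(rr)
    # things above the lid
    cc=np.array(rr[0])
    b=(abs(W[...,0]-cc[0])<60)&(abs(W[...,1]-cc[1])<90)&(W[...,2]>108)&(W[...,2]<150)
    v,u=np.where(b);Q=W[b];print("paddle",len(Q),Q.mean(0),Q.min(0),Q.max(0),u.min(),u.max(),v.min(),v.max())
    b=(W[...,2]>120)&(W[...,1]>cc[1]+95)&(W[...,1]<cc[1]+230)&(abs(W[...,0]-cc[0]-60)<90)
    v,u=np.where(b);Q=W[b];print("post",len(Q),Q.mean(0),Q.min(0),Q.max(0))
for n,b in [("top0",(160,250,120,310)),("side0",(140,260,190,320))]:
    s=load(n);im=s["image"][b[0]:b[1],b[2]:b[3],::-1]
    cv2.imwrite(f"pics/{n}z.png",cv2.resize(im,None,fx=4,fy=4,interpolation=cv2.INTER_CUBIC))
E
```

```text
top0 bench z 3.0805179613753353
[506.53508887  76.63092902  95.71194528] [399.3538593   -2.89284357  87.88877761] [621.91371731 146.08070192 102.83651611] [ 222  148   65   91 4439]
[[622.  144.9  95. ]
 [619.6  -8.4  95. ]
 [398.6  -1.   95. ]
 [401.3 146.2  95. ]] [510.38292872  70.42774472  95.        ]
((510.243896484375, 71.27418518066406), (147.54989624023438, 220.98692321777344), 89.39350891113281)
paddle 334 [510.98018318  38.32767408 116.4680823 ] [484.13266257   8.12000462 108.00294419] [539.01133688  74.71752649 129.62998183] 252 280 179 201
post 214 [595.88502419 208.59930613 161.54992564] [586.3464135  174.81044637 120.37233951] [609.99524991 233.64686968 176.62567686]
side0 bench z 1.808337741952073
[ 855.47982255 -327.66108942   99.13816161] [ 851.06871986 -330.06907625   95.57320132] [ 861.97592473 -324.60663012  101.67951675] [470 279   6   3  18]
[[ 856.8 -319.9   95. ]
 [ 866.6 -322.5   95. ]
 [ 862.6 -327.7   95. ]
 [ 852.8 -325.1   95. ]] [ 859.68972048 -323.8268012    95.        ]
((859.7041625976562, -323.830322265625), (6.037574291229248, 12.704702377319336), 75.226318359375)<stdin>:17: RuntimeWarning: Mean of empty slice.
  ret = um.true_divide(
Traceback (most recent call last):
ValueError: zero-size array to reduction operation minimum which has no identity
```

```bash
python3 - <<'E'
from h import *
for n,b in [("top0",(160,250,120,310)),("side0",(140,260,190,320))]:
    s=load(n);im=s["image"][b[0]:b[1],b[2]:b[3],::-1]
    cv2.imwrite(f"pics/{n}z.png",cv2.resize(im,None,fx=4 if n[0]=="t" else 5,fy=4 if n[0]=="t" else 5,interpolation=cv2.INTER_CUBIC))
for n in ["top0","side0"]:
    s=load(n);W=world(s);im=s["image"]
    box=(W[...,0]>380)&(W[...,0]<640)&(W[...,1]>-30)&(W[...,1]<170)
    m=box&(W[...,2]>88)&(W[...,2]<104)
    c=np.argwhere(m)[:,::-1];rr=cv2.minAreaRect(W[m][:,:2].astype(np.float32));print(n,m.sum(),rr,np.median(W[m][:,2]))
    P=W[m];
    for q in (1,99): print(np.percentile(P,q,axis=0).round(1))
    b=box&(W[...,2]>110)&(W[...,2]<140)&(W[...,1]<100)
    v,u=np.where(b);Q=W[b]
    if len(Q):print("paddle",len(Q),Q.mean(0),Q.min(0),Q.max(0),u.min(),u.max(),v.min(),v.max())
    b=(W[...,2]>119)&(W[...,2]<140)&box&(W[...,1]<40);Q=W[b]
    if len(Q):print("bar top",len(Q),Q.mean(0),Q.min(0),Q.max(0))
    b=(W[...,2]>120)&(W[...,1]>155)&(W[...,1]<270)&(abs(W[...,0]-590)<60)
    v,u=np.where(b);Q=W[b];print("post",len(Q),Q.mean(0),Q.min(0),Q.max(0))
E
```

```text
top0 5445 ((511.95123291015625, 72.13076782226562), (159.2808380126953, 226.3395538330078), 88.9399642944336) 95.75186762963813
[400.5  -5.7  89.9]
[622.  146.6 101.3]
paddle 277 [510.52549329  33.92312941 118.00652105] [484.13266257   8.12000462 110.04336251] [538.42042874  74.71752649 129.62998183] 252 280 179 201
bar top 109 [510.31019844  17.43637335 124.26695301] [492.91202333   8.18584243 119.15008364] [527.58941201  35.11522151 129.62998183]
post 214 [595.88502419 208.59930613 161.54992564] [586.3464135  174.81044637 120.37233951] [609.99524991 233.64686968 176.62567686]
side0 2799 ((511.1791076660156, 66.80342102050781), (161.1910858154297, 225.8785858154297), 89.53622436523438) 94.9042057063582
[399.6 -11.   88.9]
[620.7 141.3  98.8]
paddle 119 [509.72219131  18.70056972 119.31784396] [487.1710413    3.59028921 110.08195465] [535.50807033  69.71213623 127.97544565] 245 267 198 210
bar top 66 [509.31825553   9.41667349 123.38721919] [492.71929397   3.59028921 119.01033982] [528.09995691  18.19500367 127.97544565]
post 186 [595.76762212 206.43650185 151.90269146] [586.35413137 170.9164159  120.10500126] [611.81135269 228.97233699 173.071201  ]
```

View pics/top0z.png

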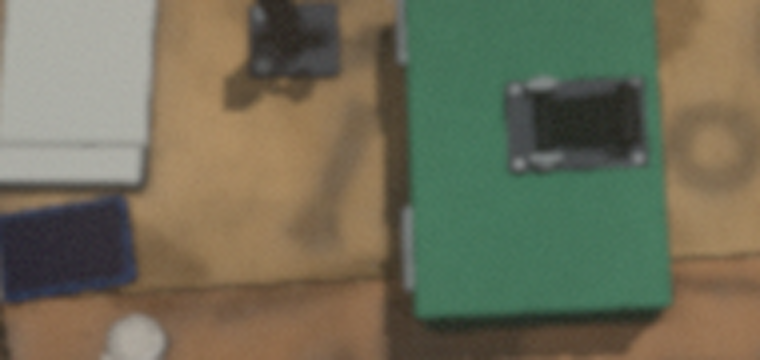

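View pics/side0z.png

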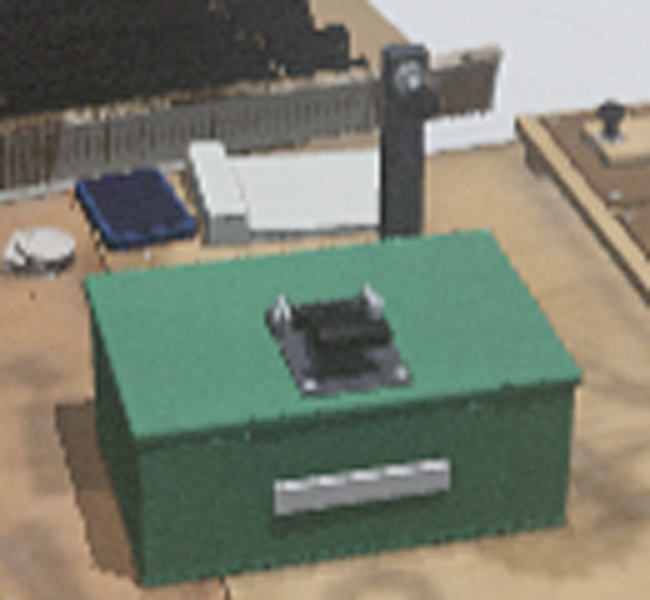

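```bash
cat >> h.py <<'E'
def tool():
    from bench import sensors
    s=sensors.sense();return s,R.from_euler("xyz",s["tcp_rot"],degrees=True).as_matrix()
E
python3 - <<'E'
from h import *
s,M=tool();print(M.round(3))
T=np.array([[0,1,0],[0,0,-1],[-1,0,0]]).T
for sg in (1,-1):
    # tool x=-z, y=sg*x
    x=np.array([0,0,-1.]);y=np.array([sg,0,0.]);z=np.cross(x,y);T=np.c_[x,y,z]
    print(sg,R.from_matrix(M.T@T).as_rotvec(degrees=True).round(1), T.T@0 if 0 else z)
print("delta in tool",M.T@(np.array([510,14,240])-s["tool_pos"])/10)
E
```

```text
[[-0.     0.233  0.973]
 [-0.001  0.973 -0.233]
 [-1.    -0.001 -0.   ]]
1 [76.5  0.   0.1] [ 0. -1.  0.]
-1 [-1.035e+02 -1.000e-01  1.000e-01] [0. 1. 0.]
delta in tool [ -0.891621   -46.73180072  49.28214027]
```

>>> {"api": "drive_tool", "payload": {
  "moves": [0, -0.57, 3.6, 3.8, 0, 0, 0, -0.57, 3.6, 3.8, 0, 0, 0, -0.57, 3.6, 3.8, 0, 0, 0, -0.57, 3.6, 3.8, 0, 0, 0, -0.57, 3.6, 3.8, 0, 0, 0, -0.57, 3.6, 3.8, 0, 0, 0, -0.57, 3.6, 3.8, 0, 0, 0, -0.57, 3.6, 3.8, 0, 0, 0, -0.57, 3.6, 3.8, 0, 0, 0, -0.57, 3.6, 3.8, 0, 0, 0, -0.57, 3.6, 3.8, 0, 0, 0, -0.57, 3.6, 3.8, 0, 0, 0, -0.57, 3.6, 3.8, 0, 0, 0, -0.57, 3.6, 3.8, 0, 0, 0, -0.57, 3.6, 3.8, 0, 0, 0, -0.57, 3.6, 3.8, 0, 0, 0, -0.57, 3.6, 3.8, 0, 0, 0, -0.57, 3.6, 3.8, 0, 0, 0, -0.57, 3.6, 3.8, 0, 0, 0, -0.57, 3.6, 4, 0, 0],
  "hand": 8.5
}}

```text
time: 1.82
tool_pos: [492.5, 4.4, 231.0]
tcp_rot: [-98.2, 90.0, 172.0]
ft_force: [0.3, 0.1, 0.4]
finger_gap: 85.2
```

```bash
cat >> h.py <<'E'
def wristW(name):
    from bench import snapshot
    st,M=tool();s=snapshot("wrist");cv2.imwrite(f"pics/{name}.png",s["image"][:,:,::-1])
    m=s["mount"];s["orientation"]=R.from_matrix(M@m[:3,:3]).as_euler("xyz",degrees=True);s["eye"]=st["tool_pos"]+M@m[:3,3]
    np.savez(name+".npz",**s);return st,M,s,world(s)
E
python3 - <<'E'
from h import *
st,M,s,W=wristW("w1");print(M.round(3),st["tool_pos"],st["joint_pos"].round(1))
box=(W[...,0]>380)&(W[...,0]<640)&(W[...,1]>-30)&(W[...,1]<120)
l=box&(W[...,2]>85)&(W[...,2]<103)
print("lid z",np.median(W[l][:,2]),np.percentile(W[l],2,axis=0),np.percentile(W[l],98,axis=0))
b=box&(W[...,2]>119)&(W[...,2]<135)&(W[...,0]>470)&(W[...,0]<550)
Q=W[b];v,u=np.where(b);print(len(Q),Q.mean(0),Q.min(0),Q.max(0),u.min(),u.max(),v.min(),v.max())
E
```

```text
[[-0.     1.     0.003]
 [ 0.     0.003 -1.   ]
 [-1.    -0.    -0.   ]] [492.45107474   4.39561007 231.04963988] [ -5.5  -9.4 102.    0.   87.4  -5.6]
lid z 95.40272061195589 [403.86982512  -3.68785707  93.84434067] [619.24827618 118.09497226  97.93218975]
687 [510.91246408  17.16514435 123.87582705] [493.46426937   8.4024148  119.00129993] [528.80616516  30.38897178 128.14922738] 256 295 162 186
```

View pics/w1.png

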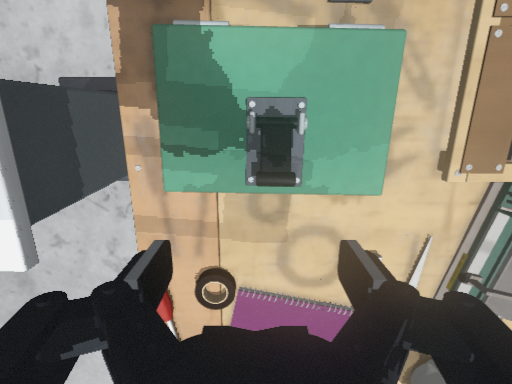

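```bash
python3 - <<'E'
from h import *
s=load("w1");W=world(s)
l=(W[...,2]>85)&(W[...,2]<103)&(W[...,0]>380)&(W[...,0]<640)&(W[...,1]<180)&(W[...,1]>-40)
for u in (190,220,340,370):
    c=np.where(l[:,u])[0];print(u,c.min(),c.max(),plane(s,[[u,c.min()-.5],[u,c.max()+.5]],95).round(1).tolist())
for v in (70,120):
    c=np.where(l[v])[0];print(v,plane(s,[[c.min(),v],[c.max(),v]],95).round(1).tolist())
print([W[v,275].round(1).tolist() for v in range(150,192,2)])
E
```

```text
190 20 191 [[435.6, 150.9, 95.0], [426.0, -4.9, 95.0]]
220 21 192 [[461.7, 150.2, 95.0], [456.8, -5.8, 95.0]]
340 24 194 [[566.3, 148.2, 95.0], [580.0, -7.6, 95.0]]
370 24 195 [[592.4, 148.3, 95.0], [611.0, -8.5, 95.0]]
70 [[400.4, 110.2, 95.0], [624.1, 110.9, 95.0]]
120 [[399.9, 66.1, 95.0], [623.1, 66.8, 95.0]]
[[510.8, 40.5, 114.0], [510.8, 38.7, 114.0], [510.8, 37.0, 114.7], [510.8, 35.2, 115.3], [510.8, 33.5, 116.1], [510.8, 31.9, 117.1], [510.7, 30.3, 118.5], [510.7, 28.6, 119.4], [510.8, 26.6, 118.6], [510.8, 25.0, 120.0], [510.9, 22.9, 118.6], [510.8, 21.4, 120.4], [510.6, 20.4, 124.1], [510.5, 18.9, 125.8], [510.6, 16.8, 124.9], [510.6, 15.3, 126.1], [510.6, 13.4, 126.1], [510.7, 11.5, 125.7], [511.0, 8.7, 122.4], [513.0, -0.6, 95.9], [513.1, -3.0, 94.8]]
```

>>> {"api": "drive_tool", "payload": {
  "moves": [1, 0.9, -0.5, 0.7, 0, 0, 2, 0.95, -0.5, 0.6, 0, 0, 2.5, 0, 0, 0, 0, 0, 2.5, 0, 0, 0, 0, 0, 2, 0, 0, 0, 0, 0, 1.5, 0, 0, 0, 0, 0, 0.8, 0, 0, 0, 0, 0, 0.5, 0, 0, 0, 0, 0, 0, 0, 0, 0, 0, 0, 0, 0, 0, 0, 0, 0],
  "hand": 8.5
}}

```text
time: 2.7
tool_pos: [511.7, 16.2, 104.0]
tcp_rot: [84.7, 90.0, -6.3]
ft_force: [0.2, -0.4, 0.2]
finger_gap: 85.0
```

```bash
python3 - <<'E'
from h import *
st,M,s,W=wristW("w2");print(M.round(3),st["tool_pos"],st["ft_force"])
E
```

```text
[[ 0.001  1.    -0.017]
 [-0.    -0.017 -1.   ]
 [-1.     0.001  0.   ]] [511.65010869  16.18959754 104.04875621] [ 0.23972734 -0.44886561  0.23222065]
```

View pics/w2.png

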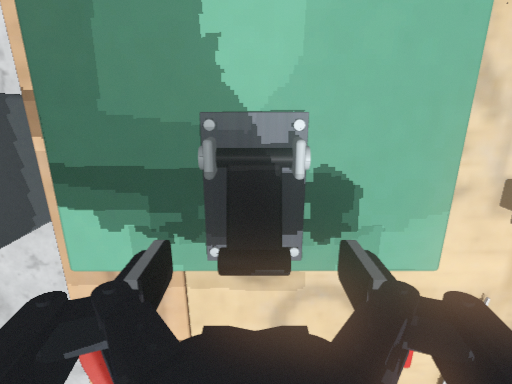

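>>> {"api": "drive_tool", "payload": {
  "moves": [0, 0, 0, 0, 0, 0, 0, 0, 0, 0, 0, 0, 0, 0, 0, 0, 0, 0, 0, 0, 0, 0, 0, 0, 0, 0, 0, 0, 0, 0, 0, 0, 0, 0, 0, 0, 0, 0, 0, 0, 0, 0, 0, 0, 0, 0, 0, 0],
  "hand": 3.2,
  "grip_force": 35
}}

```text
time: 3.42
tool_pos: [511.3, 16.1, 103.8]
tcp_rot: [57.6, 90.0, -33.4]
ft_force: [-4.0, -0.7, 5.5]
finger_gap: 35.0
```

```bash
python3 - <<'E'
from h import *
st,M,s,W=wristW("w3");print(st["tool_pos"],st["ft_force"],st["finger_gap"])
E
```

```text
[511.32679782  16.05760479 103.76433718] [-4.04412133 -0.72392045  5.49523764] 34.9965766137825
```

View pics/w3.png

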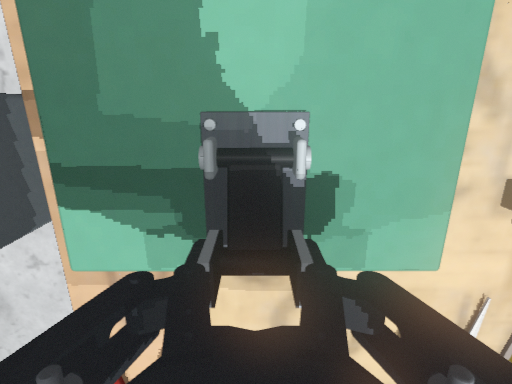

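>>> {"api": "drive_tool", "payload": {
  "moves": [-0.3, 0, -0.14, 0, 0, 0, -0.3, 0, -0.14, 0, 0, 0, -0.3, 0, -0.14, 0, 0, 0, -0.29, 0, -0.14, 0, 0, 0, -0.26, 0, -0.2, 0, 0, 0, -0.26, 0, -0.2, 0, 0, 0, 0, 0, 0, 0, 0, 0]
}}

```text
time: 4.05
tool_pos: [511.3, 26.2, 120.6]
tcp_rot: [-138.7, 90.0, 130.3]
ft_force: [2.5, -1.4, -5.7]
finger_gap: 34.9
```

>>> {"api": "drive_tool", "payload": {
  "moves": [-0.26, 0, -0.2, 0, 0, 0, -0.26, 0, -0.2, 0, 0, 0, -0.2, 0, -0.26, 0, 0, 0, -0.2, 0, -0.26, 0, 0, 0, -0.2, 0, -0.27, 0, 0, 0, -0.2, 0, -0.27, 0, 0, 0, 0, 0, 0, 0, 0, 0]
}}

```text
time: 4.63
tool_pos: [511.5, 40.8, 133.8]
tcp_rot: [-96.5, 90.0, 172.6]
ft_force: [3.9, -3.1, -8.1]
finger_gap: 34.9
```

```bash
python3 - <<'E'
from h import *
st,M,s,W=wristW("w4");print(st["tool_pos"],st["ft_force"],st["finger_gap"],M.round(3))
l=(W[...,2]>80)&(W[...,2]<110)
for x in (430,460,560,590):
  print(x,[ (round(float(np.median(W[l&(abs(W[...,0]-x)<8)&(abs(W[...,1]-y)<6)][:,2])),1)) for y in (10,50,90,120)])
E
```

```text
[511.5066758   40.79099086 133.80267245] [ 3.9097292  -3.077485   -8.14383751] 34.877596494083456 [[-0.     1.    -0.016]
 [ 0.    -0.016 -1.   ]
 [-1.    -0.    -0.   ]]
430 [95.4, 95.4, 95.4, 95.3]
460 [95.4, 95.3, 95.3, 95.4]
560 [95.3, 95.4, 95.3, 95.3]
590 [95.4, 95.4, 95.3, 95.3]
```

View pics/w4.png

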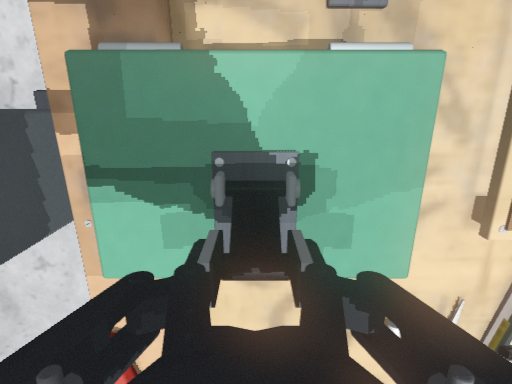

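```bash
python3 - <<'E'
import numpy as np
R0=123;a=np.radians(31.3)
t=np.radians([0,1.5,3,5,8,12,16,20,24,28,32,36,40,44,48,52,56,60,64,68,72,75])
y=-R0*np.cos(a+t);z=R0*np.sin(a+t)
for i in range(len(t)-1): print(round(np.degrees(t[i+1]),1),(-(z[i+1]-z[i])/10).round(2),0,(-(y[i+1]-y[i])/10).round(2))
E
```

```text
1.5 -0.27 0 -0.17
3.0 -0.27 0 -0.18
5.0 -0.35 0 -0.25
8.0 -0.51 0 -0.39
12.0 -0.64 0 -0.57
16.0 -0.6 0 -0.61
20.0 -0.56 0 -0.65
24.0 -0.51 0 -0.69
28.0 -0.46 0 -0.72
32.0 -0.41 0 -0.75
36.0 -0.36 0 -0.78
40.0 -0.3 0 -0.8
44.0 -0.25 0 -0.82
48.0 -0.19 0 -0.84
52.0 -0.13 0 -0.85
56.0 -0.07 0 -0.86
60.0 -0.01 0 -0.86
64.0 0.05 0 -0.86
68.0 0.11 0 -0.85
72.0 0.17 0 -0.84
75.0 0.16 0 -0.62
```

>>> {"api": "drive_tool", "payload": {
  "moves": [-0.27, 0, -0.17, 0, 0, 0, -0.27, 0, -0.18, 0, 0, 0, -0.35, 0, -0.25, 0, 0, 0, 0, 0, 0, 0, 0, 0]
}}

```text
time: 5.02
tool_pos: [511.5, 46.6, 142.5]
tcp_rot: [-106.1, 90.0, 162.9]
ft_force: [4.4, -3.6, -9.4]
finger_gap: 35.2
```

```bash
cat >> h.py <<'E'
def lid(name):
    st,M,s,W=wristW(name)
    hsv=cv2.cvtColor(s["image"],cv2.COLOR_RGB2HSV);g=(cv2.inRange(hsv,(60,70,25),(95,255,255))>0)&(s["z_map"]>0)&(W[...,2]>86)
    P=W[g]; 
    m=(abs(P[:,0]-512)>45)&(abs(P[:,0]-512)<100);P=P[m]
    a=np.polyfit(P[:,1],P[:,2],1);print("lid deg",-np.degrees(np.arctan(a[0])),len(P),st["tool_pos"],st["ft_force"],st["finger_gap"])
E
python3 -c "
from h import *
lid('w5')"
```

```text
lid deg 4.281778663189269 34600 [511.53045951  46.6006234  142.47393483] [ 4.3927302  -3.5500927  -9.37779056] 35.17150891042772
```

Lid is rising freely (4.3° for 5° commanded, ~10 N). Continue the arc.

>>> {"api": "drive_tool", "payload": {
  "moves": [-0.51, 0, -0.39, 0, 0, 0, -0.64, 0, -0.57, 0, 0, 0, -0.6, 0, -0.61, 0, 0, 0, -0.56, 0, -0.65, 0, 0, 0, -0.51, 0, -0.69, 0, 0, 0, -0.46, 0, -0.72, 0, 0, 0, -0.41, 0, -0.75, 0, 0, 0, -0.36, 0, -0.78, 0, 0, 0, -0.3, 0, -0.8, 0, 0, 0, 0, 0, 0, 0, 0, 0]
}}

```text
time: 5.9
tool_pos: [512.6, 105.9, 186.5]
tcp_rot: [-5.3, 89.9, -96.2]
ft_force: [0.9, -6.7, -2.2]
finger_gap: 34.3
```

```bash
python3 -c "
from h import *
lid('w6')"
```

```text
lid deg 34.3177304633893 19033 [512.63600369 105.88970637 186.50358943] [ 0.93677786 -6.65054147 -2.23967465] 34.25641432862246
```

View pics/w6.png

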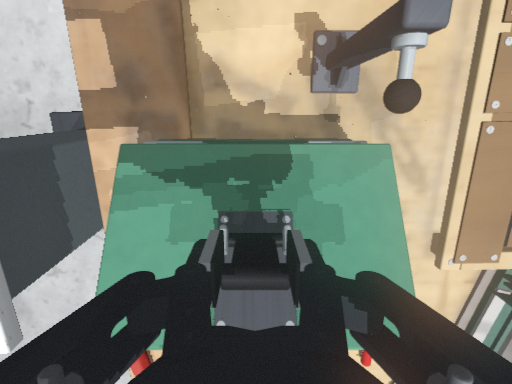

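>>> {"api": "drive_tool", "payload": {
  "moves": [-0.25, 0, -0.82, 0, 0, 0, -0.19, 0, -0.84, 0, 0, 0, -0.13, 0, -0.85, 0, 0, 0, -0.07, 0, -0.86, 0, 0, 0, -0.01, 0, -0.86, 0, 0, 0, 0.05, 0, -0.86, 0, 0, 0, 0.1, 0, -0.86, 0, 0, 0, 0, 0, 0, 0, 0, 0]
}}

```text
time: 6.62
tool_pos: [513.8, 165.8, 192.3]
tcp_rot: [65.7, 90.0, -25.3]
ft_force: [-1.7, -3.0, 3.3]
finger_gap: 32.5
```

```bash
python3 -c "
from h import *
lid('w7')
from bench import snapshot
s=snapshot('side');cv2.imwrite('pics/s7.png',cv2.resize(s['image'][100:290,150:400,::-1],None,fx=3,fy=3));np.savez('s7.npz',**s)
s=load('w6');W=world(s)
b=(W[...,2]>140)&(W[...,2]<185)&(abs(W[...,0]-595)<14)&(W[...,1]>160)&(W[...,1]<203);Q=W[b];print('ball/screw',len(Q),Q.min(0),Q.max(0))
b&=(W[...,1]<190);Q=W[b];print(Q.mean(0),Q.min(0),Q.max(0))
"
```

```text
lid deg 58.265979618419 10199 [513.77049342 165.8406316  192.27151959] [-1.6540595  -3.00692991  3.27142374] 32.48596447845409
ball/screw 1367 [588.50717481 174.42467349 152.64424638] [606.94140119 202.99988356 166.17174546]
[595.90287583 182.89527757 161.81990112] [588.50717481 174.42467349 152.64424638] [606.94140119 189.99371497 166.17174546]
```

View pics/s7.png

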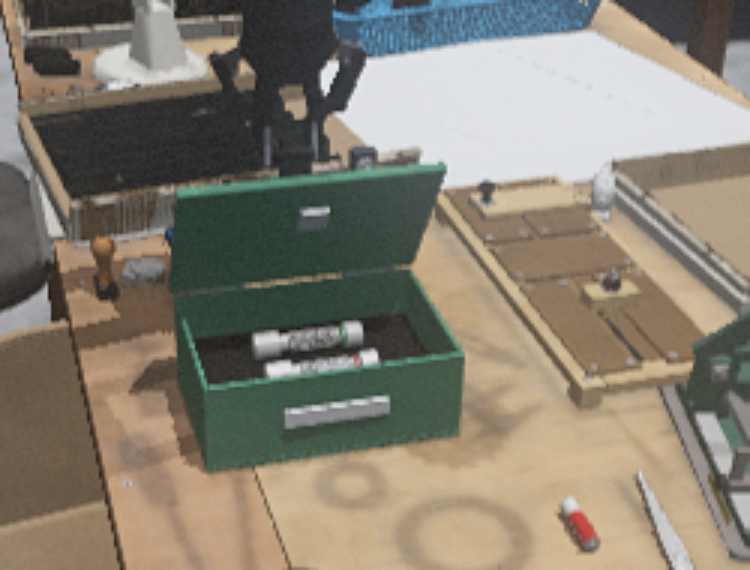

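View pics/w7.png

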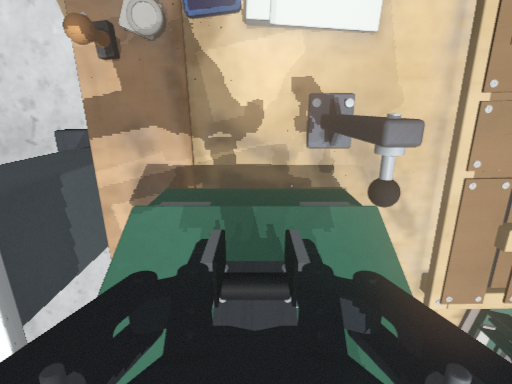

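```bash
python3 -c "
from h import *
s=load('s7')
for uv,x in (([209,165],399),([297.5,155.5],625)):
    a=plane(s,[uv],0)[0];e=s['eye'];t=(x-e[0])/(a[0]-e[0]);p=e+t*(a-e);print(p, np.degrees(np.arctan2(p[2]-85,145-p[1])),np.hypot(p[2]-85,145-p[1]))
W=world(s)
print([W[v,250].round(0).tolist() for v in range(158,198,4)])
w=load('w7');W=world(w)
for u in (160,350): print([W[v,u].round(0).tolist() for v in range(180,260,8)])
"
```

```text
[399.          62.27195955 222.84769336] 59.03030730749812 160.76664841567998
[625.          79.2871526  213.37548835] 62.89300045128538 144.21665757859276
[[517.0, 136.0, 193.0], [500.0, 69.0, 215.0], [502.0, 77.0, 200.0], [501.0, 72.0, 192.0], [501.0, 73.0, 181.0], [509.0, 103.0, 153.0], [512.0, 115.0, 134.0], [515.0, 127.0, 116.0], [517.0, 135.0, 99.0], [518.0, 137.0, 85.0]]
[[398.0, 157.0, -0.0], [397.0, 147.0, -0.0], [408.0, 146.0, 33.0], [419.0, 149.0, 68.0], [429.0, 151.0, 97.0], [431.0, 146.0, 105.0], [433.0, 142.0, 112.0], [435.0, 138.0, 119.0], [436.0, 134.0, 126.0], [438.0, 131.0, 134.0]]
[[629.0, 153.0, 1.0], [630.0, 143.0, 0.0], [620.0, 143.0, 33.0], [611.0, 143.0, 61.0], [599.0, 148.0, 96.0], [596.0, 144.0, 105.0], [594.0, 140.0, 113.0], [592.0, 135.0, 119.0], [591.0, 132.0, 126.0], [589.0, 128.0, 132.0]]
```

>>> {"api": "drive_tool", "payload": {
  "moves": [0, 0, 0, 0, 0, 0, 0, 0, 0, 0, 0, 0, 0, 0, 0, 0, 0, 0, 0, 0, 0, 0, 0, 0, 0, 0, 0, 0, 0, 0],
  "hand": 6
}}

```text
time: 7.13
tool_pos: [513.6, 165.4, 190.9]
tcp_rot: [-146.1, 90.0, 123.0]
ft_force: [-0.7, -0.2, -0.5]
finger_gap: 59.6
```

```bash
python3 -c "
from h import *
lid('w8')"
```

```text
lid deg 57.61341385580054 10106 [513.64158526 165.43261747 190.90211912] [-0.70692303 -0.18491168 -0.4972213 ] 59.61199994957144
```

View pics/w8.png

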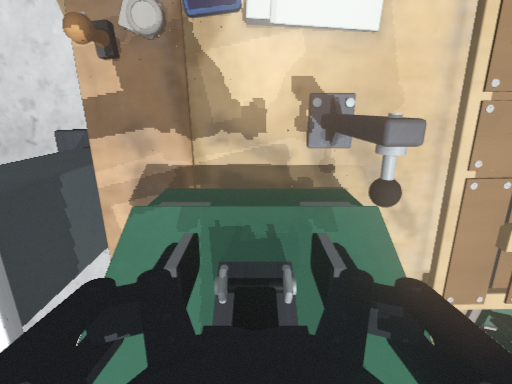

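>>> {"api": "drive_tool", "payload": {
  "moves": [-2.5, 0, 0, 0, 0, 0, -3, 0, 0, 0, 0, 0, -2.5, 0, 0, 0, 0, 0, 0, 1, 3, 0, 0, 0, 0, 1, 3.5, 0, 0, 0, 0, 1, 3.5, 0, 0, 0, 0, 1, 3.5, 0, 0, 0, 0, 1, 2.5, 0, 0, 0, 2, 0, 0, 0, 0, 0, 2.5, 0, 0, 0, 0, 0, 2, 0, 0, 0, 0, 0, 0, 0, 0, 0, 0, 0],
  "hand": 0
}}

```text
time: 8.18
tool_pos: [558.3, 4.5, 200.7]
tcp_rot: [-94.6, 89.5, 174.5]
ft_force: [-1.6, 0.8, 0.1]
finger_gap: 0.2
```

```bash
python3 -c "
from h import *
st,M,s,W=wristW('w9')
print(M.round(3),st['tool_pos'],st['ft_force'],st['finger_gap'])
from bench import snapshot
s=snapshot('side');cv2.imwrite('pics/s9.png',cv2.resize(s['image'][70:260,150:400,::-1],None,fx=3,fy=3));np.savez('s9.npz',**s)
"
```

```text
[[-0.008  1.    -0.017]
 [ 0.001 -0.017 -1.   ]
 [-1.    -0.008 -0.001]] [558.28577246   4.4829412  200.71163997] [-1.57969321  0.7567895   0.10378424] 0.20060012236070882
```

View pics/s9.png

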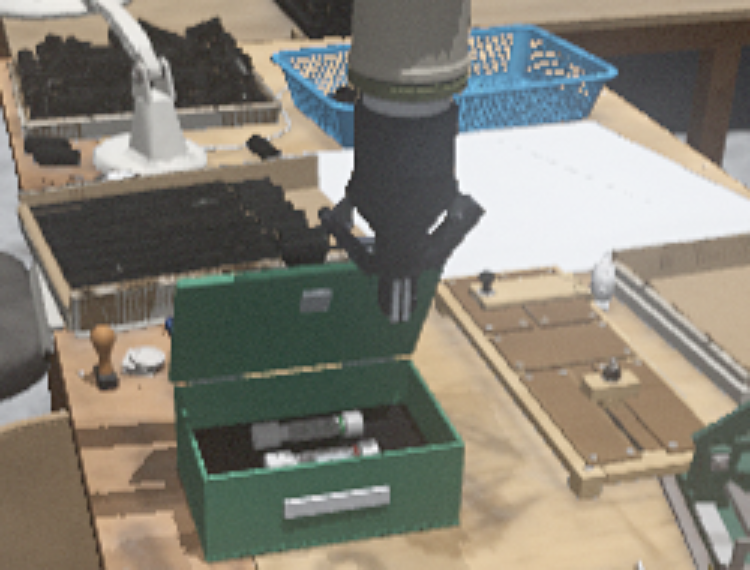

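View pics/w9.png

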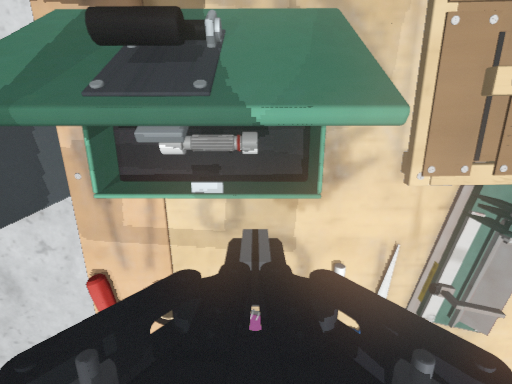

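>>> {"api": "drive_tool", "payload": {
  "moves": [-0.7, 0, -1.5, 0, 0, 0, 0, 0, -2, 0, 0, 0, 0, 0, -1, 0, 0, 0, 0, 0, -0.5, 0, 0, 0, 0, 0, -0.5, 0, 0, 0, 0, 0, -0.7, 0, 0, 0, 0, 0, -0.8, 0, 0, 0, 0, 0, -1, 0, 0, 0, 0, 0, -1, 0, 0, 0, 0, 0, -1, 0, 0, 0, 0, 0, 0, 0, 0, 0]
}}

```text
time: 9.2
tool_pos: [563.8, 104.4, 214.9]
tcp_rot: [75.6, 89.8, -15.4]
ft_force: [0.8, -1.5, 0.3]
finger_gap: -0.1
```

```bash
python3 -c "
from h import *
st,M,s,W=wristW('w10')
print(st['tool_pos'],st['ft_force'],st['finger_gap'])
from bench import snapshot
s=snapshot('side');cv2.imwrite('pics/s10.png',cv2.resize(s['image'][70:260,150:400,::-1],None,fx=3,fy=3));np.savez('s10.npz',**s)
"
```

```text
[563.81014713 104.44462845 214.90247419] [ 0.76618754 -1.48516194  0.33154881] -0.0980287839859913
```

View pics/w10.png

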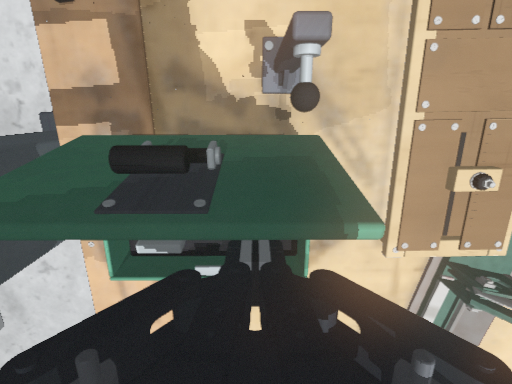

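>>> {"api": "drive_tool", "payload": {
  "moves": [0.3, 0, -0.5, 0, 0, 0, 0.3, 0, -0.7, 0, 0, 0, 0.2, 0, -0.7, 0, 0, 0, 0.2, 0, -0.7, 0, 0, 0, 0, 0, -0.5, 0, 0, 0, 0, 0, -0.3, 0, 0, 0, 0, 0, 0, 0, 0, 0]
}}

```text
time: 9.88
tool_pos: [563.1, 138.3, 202.3]
tcp_rot: [-43.3, 89.9, -134.3]
ft_force: [1.6, -2.9, 0.5]
finger_gap: 0.6
```

```bash
python3 -c "
from h import *
st,M,s,W=wristW('w11')
print(st['tool_pos'],st['ft_force'],st['wrist_torque'])
from bench import snapshot
s=snapshot('side');cv2.imwrite('pics/s11.png',cv2.resize(s['image'][70:260,150:400,::-1],None,fx=3,fy=3));np.savez('s11.npz',**s)
"
```

```text
[563.12057284 138.30458053 202.25127998] [ 1.56662011 -2.86724195  0.51019652] [-0.4467701  -0.26127717  0.02504577]
```

View pics/s11.png

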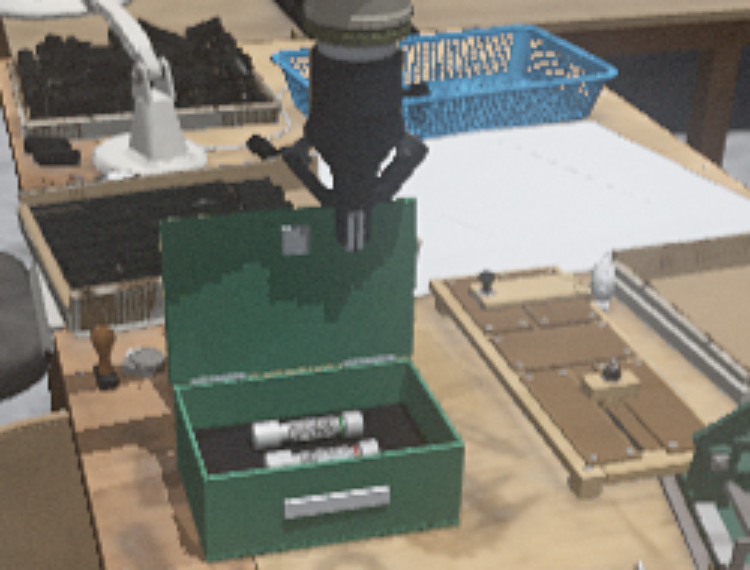

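View pics/w11.png

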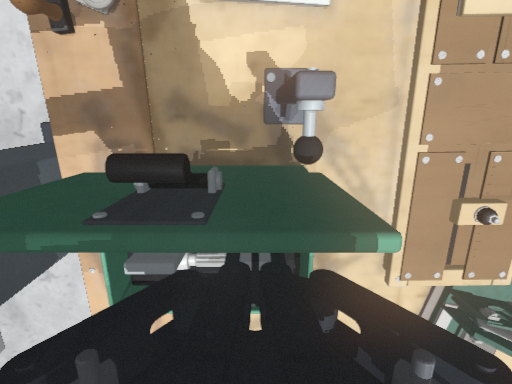

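>>> {"api": "drive_tool", "payload": {
  "moves": [0, 0, -0.3, 0, 0, 0, 0, 0, -0.3, 0, 0, 0, 0, 0, -0.3, 0, 0, 0, 0, 0, -0.3, 0, 0, 0, 0, 0, -0.2, 0, 0, 0]
}}

```text
time: 10.4
tool_pos: [562.8, 151.8, 201.9]
tcp_rot: [-56.8, 89.9, -147.8]
ft_force: [0.8, -6.6, -2.7]
finger_gap: 0.2
```

>>> {"api": "drive_tool", "payload": {
  "moves": [0, 0, -0.2, 0, 0, 0, 0, 0, -0.2, 0, 0, 0, 0, 0, -0.2, 0, 0, 0, 0, 0, -0.2, 0, 0, 0]
}}

```text
time: 10.73
tool_pos: [562.8, 159.7, 201.9]
tcp_rot: [-58.0, 89.8, -149.0]
ft_force: [-0.8, -5.8, -2.3]
finger_gap: 0.1
```

>>> {"api": "drive_tool", "payload": {
  "moves": [0, 0, -0.15, 0, 0, 0, 0, 0, -0.15, 0, 0, 0]
}}

```text
time: 10.9
tool_pos: [562.9, 162.7, 202.0]
tcp_rot: [-58.3, 89.8, -149.3]
ft_force: [-0.3, -4.7, -2.4]
finger_gap: -0.2
```

```bash
python3 -c "
from h import *
st,M,s,W=wristW('w12')
print(st['tool_pos'],st['ft_force'],st['wrist_torque'])
"
```

```text
[562.91709452 162.69634412 201.96175559] [-0.31262419 -4.68252776 -2.446915  ] [-1.00323844  0.02148056  0.00360722]
```

View pics/w12.png

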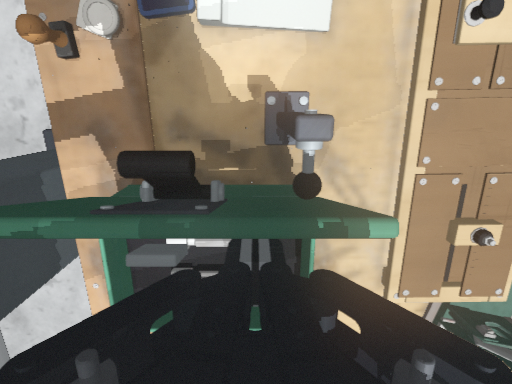

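>>> {"api": "drive_tool", "payload": {
  "moves": [0, 0, -0.1, 0, 0, 0, 0, 0, -0.1, 0, 0, 0, 0, 0, -0.1, 0, 0, 0]
}}

```text
time: 11.2
tool_pos: [563.0, 165.7, 202.0]
tcp_rot: [-59.5, 89.9, -150.5]
ft_force: [0.6, -5.3, -1.3]
finger_gap: -0.1
```

>>> {"api": "drive_tool", "payload": {
  "moves": [0, 0, -0.1, 0, 0, 0, 0, 0, -0.1, 0, 0, 0]
}}

```text
time: 11.37
tool_pos: [563.0, 167.6, 202.1]
tcp_rot: [-54.0, 89.8, -144.9]
ft_force: [-1.1, -8.2, -2.6]
finger_gap: 0.1
```

>>> {"api": "drive_tool", "payload": {
  "moves": [0, 0, -0.1, 0, 0, 0]
}}

```text
time: 11.45
tool_pos: [563.1, 167.9, 201.9]
tcp_rot: [-39.6, 89.8, -130.6]
ft_force: [-1.1, -11.9, -2.0]
finger_gap: 0.1
```

>>> {"api": "drive_tool", "payload": {
  "moves": [0, 0, 0, 0, 0, 0, 0, 0, 0, 0, 0, 0]
}}

```text
time: 11.62
tool_pos: [563.0, 167.8, 202.0]
tcp_rot: [-41.8, 89.8, -132.8]
ft_force: [-0.2, -9.1, -2.2]
finger_gap: -0.2
```

Contact is held (y stalled, ~9–12 N). Back off slowly, then clear.

>>> {"api": "drive_tool", "payload": {
  "moves": [0, 0, 0.1, 0, 0, 0, 0, 0, 0.2, 0, 0, 0, 0, 0, 0.5, 0, 0, 0, 0, 0, 1, 0, 0, 0, 0, 0, 2, 0, 0, 0, 0, 0, 2.5, 0, 0, 0, 0, 0, 2.5, 0, 0, 0, -1, 0, 2, 0, 0, 0, 0, 0, 0, 0, 0, 0]
}}

```text
time: 12.37
tool_pos: [562.6, 57.8, 214.8]
tcp_rot: [64.6, 89.9, -26.5]
ft_force: [1.4, 0.4, 1.2]
finger_gap: 0.2
```

```bash
python3 -c "
from h import *
st,M,s,W=wristW('w13')
print(st['tool_pos'],st['ft_force'])
from bench import snapshot
for n,b in (('side',(70,260,150,400)),('top',(100,290,110,360))):
    s=snapshot(n);cv2.imwrite('pics/%s13.png'%n,cv2.resize(s['image'][b[0]:b[1],b[2]:b[3],::-1],None,fx=3,fy=3));np.savez(n+'13.npz',**s)
W=world(load('w13'))
for u in (150,350):print([W[v,u].round(0).tolist() for v in range(100,200,8)])
"
```

```text
[562.60571835  57.81987872 214.82284792] [1.4178483  0.38464418 1.21914324]
[[457.0, 141.0, 53.0], [452.0, 133.0, 41.0], [451.0, 125.0, 40.0], [450.0, 116.0, 42.0], [450.0, 108.0, 43.0], [448.0, 99.0, 41.0], [447.0, 90.0, 41.0], [446.0, 81.0, 41.0], [445.0, 72.0, 41.0], [444.0, 63.0, 42.0], [442.0, 53.0, 40.0], [442.0, 44.0, 42.0], [440.0, 34.0, 41.0]]
[[679.0, 138.0, 0.0], [679.0, 128.0, 1.0], [680.0, 119.0, 0.0], [682.0, 110.0, -2.0], [682.0, 100.0, -1.0], [682.0, 90.0, 0.0], [683.0, 80.0, -0.0], [684.0, 70.0, -1.0], [685.0, 60.0, -0.0], [685.0, 50.0, 1.0], [686.0, 39.0, 1.0], [688.0, 27.0, -1.0], [688.0, 17.0, 0.0]]
```

View pics/w13.png

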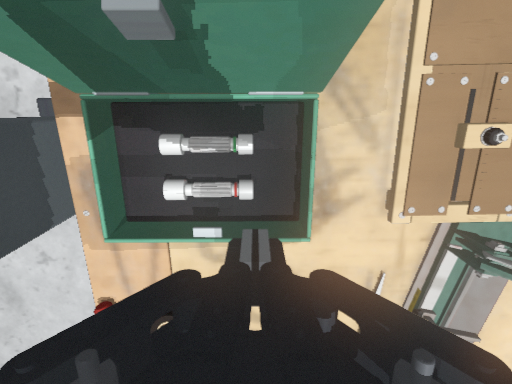

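View pics/top13.png

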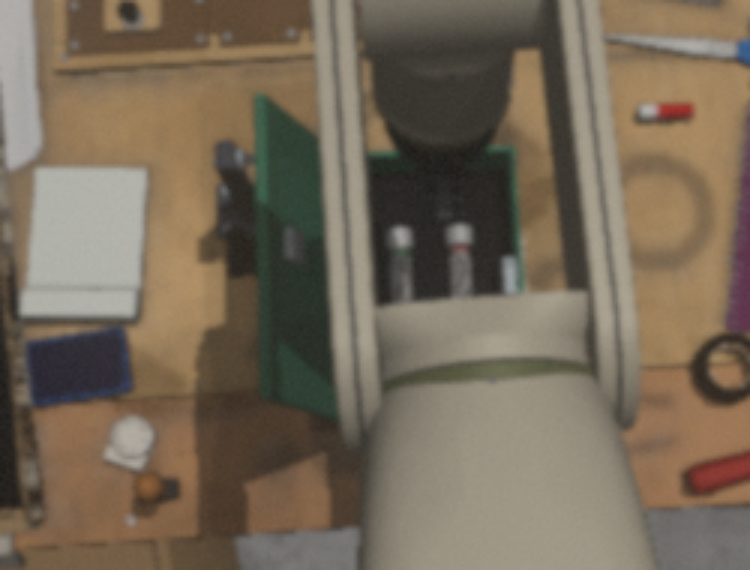

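View pics/side13.png

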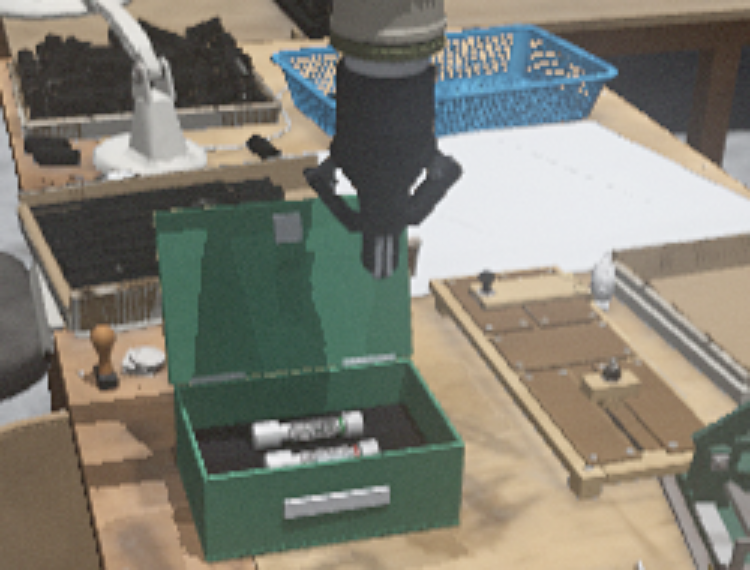

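>>> {"api": "drive_tool", "payload": {
  "moves": [-3, 0, 0, 0, 0, 0, -3, 0, 0, 0, 0, 0, -3, 0, 0, 0, 0, 0, 0, 0, -3, 0, 0, 0, 0, 0, -3, 0, 0, 0, 0, 0, -3, 0, 0, 0, 0, 0, 0, 0, 0, 0, 0, 0, 0, 0, 0, 0]
}}

```text
time: 13.18
tool_pos: [562.8, 154.0, 302.4]
tcp_rot: [-103.0, 89.9, 166.3]
ft_force: [-0.4, 0.2, -1.5]
finger_gap: 0.3
```

```bash
python3 -c "
from h import *
st,M,s,W=wristW('w14')
print(st['tool_pos'],st['ft_force'])
cv2.imwrite('pics/w14z.png',cv2.resize(s['image'][60:240,180:400,::-1],None,fx=3.3,fy=3.3,interpolation=cv2.INTER_CUBIC))
g=(W[...,0]>400)&(W[...,0]<625)&(W[...,2]>150)&(W[...,2]<245)&(abs(W[...,0]-595)>20)
hsv=cv2.cvtColor(s['image'],cv2.COLOR_RGB2HSV);g&=cv2.inRange(hsv,(60,70,25),(95,255,255))>0
P=W[g];print(len(P),np.percentile(P,1,axis=0),np.percentile(P,99,axis=0))
b=(abs(W[...,0]-595)<14)&(W[...,2]>140)&(W[...,2]<185)&(W[...,1]>165)&(W[...,1]<210);print('ball',W[b].min(0),W[b].max(0))
"
```

```text
[562.83495398 154.03746569 302.35128108] [-0.36014144  0.20998556 -1.49920142]
4403 [405.23161674 163.85815412 152.32180849] [621.23015176 196.83385555 231.48070065]
ball [581.08382778 167.40897575 153.24471324] [608.58492073 209.98596414 182.98815584]
```

View pics/w14.png

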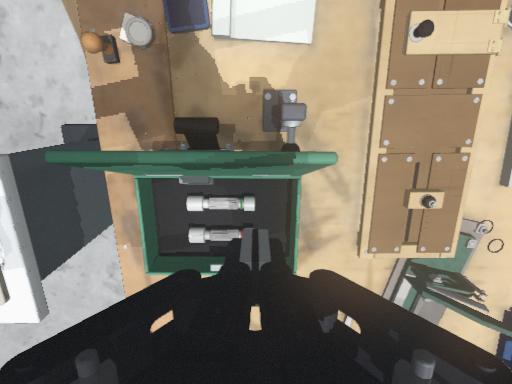

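View pics/w14z.png

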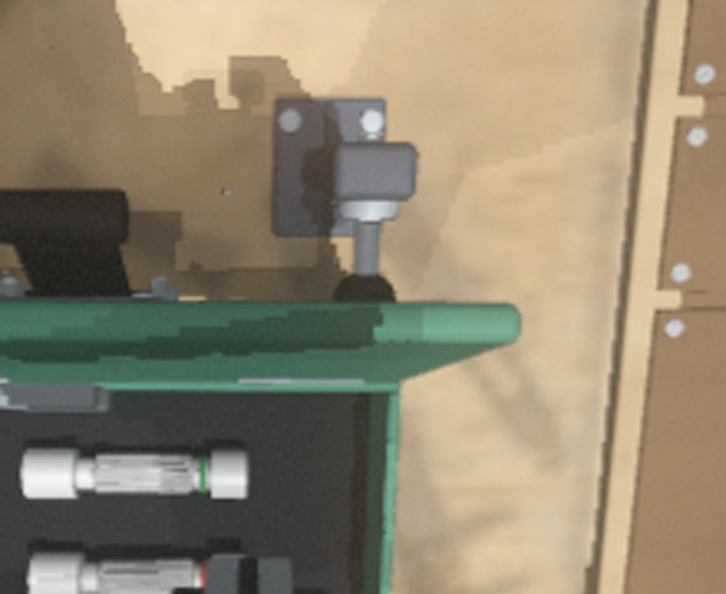

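>>> {"api": "drive_tool", "payload": {
  "moves": [0, 0, 3, 0, 0, 0, 0, 0, 3, 0, 0, 0, 0, 0, 3, 0, 0, 0, 3, 0, 0, 0, 0, 0, 3, 0, 0, 0, 0, 0, 3, 0, 0, 0, 0, 0, 1, 0, -1, 0, 0, 0, 0, 0, -3, 0, 0, 0, 0, 0, -3, 0, 0, 0, 0, 0, -2, 0, 0, 0, 0, 0, -0.7, 0, 0, 0, 0, 0, 0, 0, 0, 0]
}}

```text
time: 14.23
tool_pos: [563.6, 160.4, 203.7]
tcp_rot: [124.2, 90.0, 33.4]
ft_force: [0.3, 0.5, -0.4]
finger_gap: 0.2
```

>>> {"api": "drive_tool", "payload": {
  "moves": [0, 0, -0.2, 0, 0, 0, 0, 0, -0.2, 0, 0, 0, 0, 0, -0.1, 0, 0, 0]
}}

```text
time: 14.48
tool_pos: [563.9, 162.8, 203.2]
tcp_rot: [63.5, 90.0, -27.6]
ft_force: [-0.6, 0.6, 0.6]
finger_gap: -0.0
```

>>> {"api": "drive_tool", "payload": {
  "moves": [0, 0, -0.1, 0, 0, 0, 0, 0, 0, 0, 0, 0]
}}

```text
time: 14.65
tool_pos: [563.8, 164.1, 203.1]
tcp_rot: [39.9, 90.0, -51.1]
ft_force: [0.9, -0.1, 0.1]
finger_gap: -0.1
```

>>> {"api": "drive_tool", "payload": {
  "moves": [0, 0, -0.1, 0, 0, 0]
}}

```text
time: 14.73
tool_pos: [563.8, 165.0, 203.0]
tcp_rot: [-8.8, 90.0, -99.8]
ft_force: [-0.7, -0.1, -0.3]
finger_gap: -0.1
```

>>> {"api": "drive_tool", "payload": {
  "moves": [0, 0, -0.1, 0, 0, 0]
}}

```text
time: 14.82
tool_pos: [563.8, 166.3, 203.0]
tcp_rot: [-11.4, 90.0, -102.3]
ft_force: [0.1, -0.5, -0.3]
finger_gap: -0.3
```

>>> {"api": "drive_tool", "payload": {
  "moves": [0, 0, -0.1, 0, 0, 0]
}}

```text
time: 14.9
tool_pos: [563.8, 167.5, 203.0]
tcp_rot: [96.2, 90.0, 5.2]
ft_force: [0.1, 0.0, -0.3]
finger_gap: -0.4
```

>>> {"api": "drive_tool", "payload": {
  "moves": [0, 0, -0.05, 0, 0, 0]
}}

```text
time: 14.98
tool_pos: [563.7, 167.9, 203.0]
tcp_rot: [-1.6, 90.0, -92.6]
ft_force: [0.1, -2.8, 0.5]
finger_gap: -0.4
```

>>> {"api": "drive_tool", "payload": {
  "moves": [0, 0, -0.05, 0, 0, 0]
}}

```text
time: 15.07
tool_pos: [563.8, 168.0, 202.9]
tcp_rot: [-4.8, 89.9, -95.7]
ft_force: [-0.1, -5.6, 0.5]
finger_gap: -0.1
```

>>> {"api": "drive_tool", "payload": {
  "moves": [0, 0, -0.05, 0, 0, 0]
}}

```text
time: 15.15
tool_pos: [563.8, 168.1, 202.9]
tcp_rot: [-6.0, 89.9, -97.0]
ft_force: [-0.3, -7.7, 0.4]
finger_gap: -0.2
```

>>> {"api": "drive_tool", "payload": {
  "moves": [0, 0, -0.04, 0, 0, 0]
}}

```text
time: 15.23
tool_pos: [563.8, 168.1, 203.0]
tcp_rot: [-5.2, 89.9, -96.2]
ft_force: [-0.8, -8.6, 1.7]
finger_gap: 0.2
```

>>> {"api": "drive_tool", "payload": {
  "moves": [0, 0, 0.05, 0, 0, 0, 0, 0, 0.1, 0, 0, 0, 0, 0, 0.3, 0, 0, 0, 0, 0, 1, 0, 0, 0, 0, 0, 2.5, 0, 0, 0, 0, 0, 3, 0, 0, 0, 0, 0, 3, 0, 0, 0, -1, 0, 2, 0, 0, 0, 0, 0, 0, 0, 0, 0, 0, 0, 0, 0, 0, 0]
}}

```text
time: 16.07
tool_pos: [562.2, 48.7, 213.8]
tcp_rot: [103.5, 89.9, 12.4]
ft_force: [-0.1, 0.6, 0.1]
finger_gap: 0.4
```

```bash
python3 -c "
from h import *
from bench import snapshot,r
a=load('top0')
s=snapshot('top');np.savez('top15.npz',**s)
cv2.imwrite('pics/top15.png',s['image'][:,:,::-1]);st,M=tool();print(st['tool_pos'],st['ft_force'],st['time'])
"
```

```text
[561.9341859   49.6554948  213.23562031] [-0.28292242 -0.07920741  0.0924356 ] 16.1167
```

View pics/top15.png

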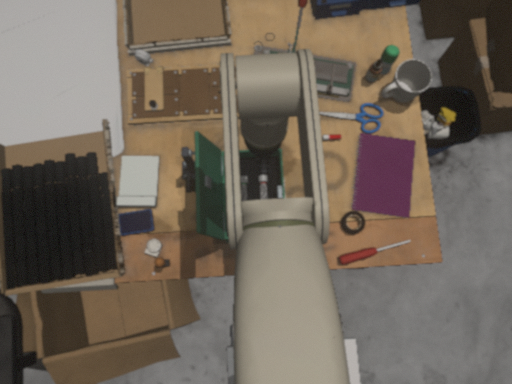

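The lid stands back against the post (around pixel 200,185). The clip, foam, stamp, ink pad, screwdriver, tape and battery are all where they were, and the arm touches nothing.

```bash
python3 -c "
from bench import r
print(r.hand_in())"
```

```text
the job is handed in; nothing more can be done
None
```

The case is open, with the lid resting against the rubber head of the stop post, and I handed the job in at about 16 s of the 58 s allowed.

- **Unlatching:** I pinched the paddle bar and lifted it to about 0.75 rad, past the range where the pawl clears. The lid stayed shut and level while I did this. I then swung the lid up along its hinge arc, with the wrist reading about 10 N.
- **Grip slip:** By about 60° the bar had worked towards the edge of the pads. I let go there on purpose, and the paddle fell back while the lid held. I pushed the lid the rest of the way with closed fingers on its underside, clear of the pawl.
- **Meeting the stop:** The push took about 5–6 N until the stop, then rose to about 12 N as the fingers stalled at y ≈ 168 mm. The camera had put contact at about 167 mm, which is about 1.83 rad.

**Last checks:**
- I backed off and touched the lid again gently. Contact was at the same place, and it took 8.6 N without moving, so the lid had not sprung back.
- The pictures could not show the contact itself, because the lid hides part of the rubber head.
- The last top view shows the other things on the bench where they were, judged by eye. The arm stands about 110 mm from the lid with no force on the wrist.

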